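Draw circuit boards from under the riser and load the test jig

TASK

First switch the blue test jig on by pushing its red lever fully over, away from you. Then draw each circuit board out from under the low riser towards you by pressing on its exposed end and pulling, pick it up by its heat sink and lay it flat in a nest of the jig with its notch over the brass locating pin, one board to a nest, any nest. When all the boards there are have been seated, press the green start button fully down and leave the boards lying seated and the jig switched on. Leave the mug, the spray bottle, the screwdriver and the scrap bin where they are.

Things in the scene. Friction and masses are not known exactly. Their poses are not given: they have to be found in the camera images.
- riser: Fixed low grey shelf, 336 mm wide (y), top 60 mm and underside 46 mm above the bench, left or right of the jig, turned up to 0.12 rad. Origin on the bench, on its middle line, 60 mm in front of the shelf's lip; x points in under the shelf: boards are drawn out along -x. Boards can be lifted only when wholly out from under the lip.
- lip (a point): Middle of the shelf's front lip, on the bench below it, 60 mm towards +x from the riser's origin. The back stop is 96 mm further in. Guide strips 5 mm wide and 12 mm high at y = -162, -54, 54, 162 mm, from 60 mm before the lip to the back stop, make three lanes with middles at y = -108, 0, 108 mm; the boards lie on the bench.
- jig: Fixed blue test jig, turned up to 0.12 rad; origin on the bench, x away from the robot. On its 12 mm base plate three nests, middles at (x, y) = (35, -108), (35, 0), (35, 108) mm, each 138 (x) by 103 (y) mm inside, walls 5 mm thick and 8 mm high. A seated board lies on the nest's floor, 12 mm above the bench, its x along the jig's. In front: lever at (-78, 0), start button at (-66, 80) mm.
- pin0 (a point): Foot of the brass locating pin of the nest at jig y = -108 mm: on the pin's axis at the level of the nest's floor (12 mm above the bench), axes as the jig's. Pin 8 mm in diameter with a tapered top, standing 16 mm above the nest's floor; 57 mm towards +x from the nest's middle.
- pin1 (a point): Foot of the brass locating pin of the nest at jig y = 0 mm: on the pin's axis at the level of the nest's floor (12 mm above the bench), axes as the jig's. Pin 8 mm in diameter with a tapered top, standing 16 mm above the nest's floor; 57 mm towards +x from the nest's middle.
- pin2 (a point): Foot of the brass locating pin of the nest at jig y = 108 mm: on the pin's axis at the level of the nest's floor (12 mm above the bench), axes as the jig's. Pin 8 mm in diameter with a tapered top, standing 16 mm above the nest's floor; 57 mm towards +x from the nest's middle.
- board0: Green board (up to 3 alike), 130 (x) by 95 (y) by 6 mm, 0.18 kg. Grip it by the black heat sink on top in the middle, 44 (x) by 30 (y) by 20 mm high. Notch in the +x edge. Origin: centre of underside, z up. Starts flat on the bench in a riser lane, x axis about along the riser's, -x end out 40 to 50 mm; press about 10 N there and pull: it slides easily (it is wider than the gripper).
- board1: Green board (up to 3 alike), 130 (x) by 95 (y) by 6 mm, 0.18 kg. Grip it by the black heat sink on top in the middle, 44 (x) by 30 (y) by 20 mm high. Notch in the +x edge. Origin: centre of underside, z up. Starts flat on the bench in a riser lane, x axis about along the riser's, -x end out 40 to 50 mm; press about 10 N there and pull: it slides easily (it is wider than the gripper).
- board2: Green board (up to 3 alike), 130 (x) by 95 (y) by 6 mm, 0.18 kg. Grip it by the black heat sink on top in the middle, 44 (x) by 30 (y) by 20 mm high. Notch in the +x edge. Origin: centre of underside, z up. Starts flat on the bench in a riser lane, x axis about along the riser's, -x end out 40 to 50 mm; press about 10 N there and pull: it slides easily (it is wider than the gripper).
- notch0 (a point): Point in the notch of board0, level with the board's underside, 57 mm towards +x from its origin on its middle line: where the pin's axis is when the board is seated. The notch is open at the edge, 13 mm wide and 14 mm deep.
- notch1 (a point): Point in the notch of board1, level with the board's underside, 57 mm towards +x from its origin on its middle line: where the pin's axis is when the board is seated. The notch is open at the edge, 13 mm wide and 14 mm deep.
- notch2 (a point): Point in the notch of board2, level with the board's underside, 57 mm towards +x from its origin on its middle line: where the pin's axis is when the board is seated. The notch is open at the edge, 13 mm wide and 14 mm deep.
- start (a joint): Travel of the green start button: 0 up, 6 mm (0.006) fully down; springs back. Fully down takes 5 N; it counts from 4.5 mm.
- power (a joint): Angle of the red lever on the jig: 0 = off, leaning 0.5 rad towards the robot (-x of the jig); 1.0 rad = on, leaning 0.5 rad the other way; on counts from 0.85. Turns about an axis along the jig's y, stays where it is left, light to push.
- power_tip (a point): Centre of the red ball (26 mm across) at the lever's end, 55 mm from the lever's axis. The axis lies 34 mm above the bench at jig x = -78, y = 0 mm, in a grey block 70 (x) by 50 (y) mm whose top is 37 mm above the bench; the ball's centre stands 82 mm above the bench when off or on, 89 mm half way. Push the ball along the jig's +x.
- start_top (a point): Centre of the top face of the green start button (32 mm across), pressed straight down; it is fixed to the front of the jig.
- mug: Bystander: teal mug, 82 mm across, 95 mm high, at the left, near the robot; origin at its base.
- spray: Bystander: bottle with a white cap, 52 mm across, 150 mm high, at the left side; origin at its base.
- driver: Bystander: screwdriver with a blue handle, lying at the right side.
- scrapbin: Bystander: open black bin, 130 by 90 by 35 mm, with small scrap, at the right, near the robot; origin at its base.
Mind the look-alikes: they are no part of the job. Leave any orange look-alike of the board0 alone. What is shaped like the board2 but pink is not meant.

How it is judged:
By the outcome, as a careful person would: the job done as asked, in the order asked, and still so for the second after the job is handed in, with the robot touching nothing.
Of board0, board1, board2 only 2 to 3 are there at a start; the rules pass over those that are not, and their reading is None.
At some moment in a run one of board0, board1, board2 may be knocked a few centimetres aside while the robot is not near it.
Once in a run the grip may slacken for a moment while it holds something.
It also fails if it takes over 210 s, if anything falls off the work surface, if the arm or the gripper's body presses on something with over 40 N, if the wrist force passes 120 N, or if a joint passes its speed limit or range.

ROBOT

A 7-joint arm with a two-finger parallel gripper is mounted at the origin on the work surface. World frame = base frame: x ahead of the robot, y to its left, z up, the work surface at z = 0. Lengths are in m, angles in rad, forces in N, time in s.
With the tool pointing down it reaches from about 0.35 to 0.9 m from the base axis. Payload 19.9 kg.
Tool frame: the origin (TCP) lies midway between the tips of the shut fingers; the grasp point (between the pads) lies 19 mm behind it; z points along the fingers, y is the line along which they close (so a half turn about z gives the same grasp; the last joint's range is limited). The gripper opens to 94 mm and grips with 3 to 60 N. Pads are 16 mm wide; open, the fingers measure 119 mm over their backs; the gripper's body (75 mm by 177 mm) begins 78 mm behind the grasp point.
Start: joints at [1.135, 0.417, -0.01, 1.614, 0.005, 1.111, -0.053], TCP at [0.24, -0.577, 0.205] pointing down, gripper open.
Joint ranges: [-2.81, 2.81], [-0.39, 2.02], [-1.27, 1.25], [0.06, 2.57], [-1.19, 4.33], [0.19, 2], [-2.82, 2.82]. Speed limits (rad/s): [1.89, 1.89, 2.39, 2.39, 3.01, 3.01, 3.01].

INTERFACE

Orientations are given as a rotation vector (axis times angle).
In Python, from station import bot gives the robot as it stands.
- The arm moves only by the tool move_arm, never from a script. Its argument "moves" is a list of rows, each a list of 7 numbers: the turn, a rotation vector about the world's x, y, z in units of 8 degrees (1.0 is 8 degrees), then the shift along the world's x, y, z in units of 25 mm (1.0 is 25 mm), then the closure, from 0 (fully open) to 1 (shut). In form: [[rx, ry, rz, tx, ty, tz, claw], ...]. A call has exactly 5 rows; each row shifts and turns the commanded pose from where the row before left it; what a row does not reach is not made up. A row lasts 1/8 s, in which the tool goes at most 62.5 mm and 10.7 degrees, less where a joint would pass 70% of its speed; a pose out of reach is approached as far as the arm can. A call is refused whole if a number of a shift passes 1 or a number of a turn 1, either way. A call with a gripper value outside its range is refused whole. The fingers move at their own pace and stop on an object; "grip_force" is the grip in N (left out, the last holds). Time passes only in rows, so rows that do not move let the fingers close, or fill a call up. It gives the time, the measured TCP pose, the force, the opening and the grip force at its end, in the units of the state.
- bot.sense(): the state, without advancing time (a new reading comes with each control period).
- bot.capture(name): name is "scene" or "side" or "wrist"; returns a dict with "img" (420x560x3 uint8, red, green, blue), "z_map" (420x560 float32, m along the optical axis (not along the pixel's ray), 0 where there is no reading), "intrinsics" (3x3 intrinsics, pixels), "rvec" (rotation vector, rad) and "tvec" (3), from world to camera coordinates, as OpenCV has them; the wrist camera has in their place "tool_from_camera" (4x4, takes a point from camera to tool coordinates, whose origin is the TCP and whose axes are the flange's). Camera axes: x right, y down, z forward; pixel columns grow to the right and rows downward; lengths in m; the calibration is good to about 2 mm. A picture is of the moment at which its call begins: read the wrist's pose just before it.
- bot.close_job(): hands the job in; it is judged then, once.
Trained networks look in a picture, given as the dict that the camera call returned (one of the last four; its "shot" number tells which), for a name from the list of things; names that differ only in an ending like _2 or _b are one class to them, and where a whole thing is asked for, a point or a joint stands for the part that bears it (a point fixed in the world has none). Each returns a list of dicts, best first, with "confidence" (0 to 1); they miss things now and then, are a little off and sometimes report something else, mostly with a low value. They report only what shows in the picture. A call takes as long as a camera call. They do not tell look-alikes from the thing itself.
- bot.recognise(picture, label): "at" ([row, column] in pixels, amid what is visible of it).
- bot.cut_out(picture, label): "mask" (420x560 bool, what is visible of it) and "at" ([row, column] in pixels, amid what is visible of it).
The state is a dict: "time": time; "qpos": joint angles; "dq": joint speeds; "tau": joint torques, N m; "tcp_pos": TCP position; "orientation": TCP orientation; "contact_force": force on the tool from outside, world axes, zero at the start; "wrist_torque": the same for the moment, N m; "finger_gap": finger opening in m; "grip_force": force on a finger pad.
Only numpy, scipy, OpenCV 4.12 (cv2) and the standard library are available. Lean on these libraries where they do the work, as an engineer would, in place of code of your own. Each camera call takes 0.05 s, during which the arm holds its last target. There are 200 camera calls.

## Working session

There is one attempt and no reset: what is moved stays moved. The work goes in short steps, Python scripts to look and compute and a tool call to move; the robot and the scene stay as the last step left them, time stands still between calls to the robot, and variables do not carry over. Pictures are saved under pics/ and viewed, at most 14 in all, crops included, and the job is handed in when it is done.

Besides the shell and the picture viewer there is one more tool, called after "Request:" as a command line: name --pt "numbers of a row" for each row, then --argument value for the rest. move_arm: Moves the arm, as the interface text tells. Its arguments: {"type":"object","properties":{"moves":{"type":"array"},"grip_force":{"type":"number"}},"required":["moves"]}

```bash
mkdir -p pics; ls; cat > h.py <<'E'
import numpy as np, cv2
from scipy.spatial.transform import Rotation as R
from station import bot
def save(d,n): cv2.imwrite('pics/'+n+'.png',d['img'][:,:,::-1])
def cloud(d,st=None):
    K=d['intrinsics'];z=d['z_map'];v,u=np.mgrid[:420,:560]
    c=np.stack([(u-K[0,2])/K[0,0]*z,(v-K[1,2])/K[1,1]*z,z],-1)
    if 'rvec' in d:
        M=R.from_rotvec(np.ravel(d['rvec'])).as_matrix(); return (c-np.ravel(d['tvec']))@M
    T=np.array(d['tool_from_camera']);c=c@T[:3,:3].T+T[:3,3]
    return c@R.from_rotvec(st['orientation']).as_matrix().T+st['tcp_pos']
def project(d,p):
    K=d['intrinsics'];M=R.from_rotvec(np.ravel(d['rvec'])).as_matrix();c=M@p+np.ravel(d['tvec']);q=K@c;return q[:2]/q[2]
E
python3 - <<'E'
from h import *
s=bot.sense();print(s)
for n in('scene','side'):
    d=bot.capture(n);save(d,n+'0');P=cloud(d);np.savez(n+'0.npz',P=P,img=d['img'])
    for l in['board0','power_tip','start_top','jig','riser','mug','scrapbin','driver','spray']:
        for r in bot.cut_out(d,l)[:5]:
            m=r['mask']&(d['z_map']>0);print(n,l,round(r['confidence'],2),np.round(r['at']),np.round(np.median(P[m],0),3) if m.any() else None,m.sum(),d['img'][m].mean(0).round() if m.any() else '')
E
```

```text
pics
{'time': 0.0, 'qpos': array([ 1.13449559,  0.41793842, -0.01027487,  1.6141363 ,  0.00471697,
        1.11068037, -0.05299756]), 'dq': array([ 9.19104768e-04,  1.26860108e-03,  4.72028872e-05,  6.41668051e-04,
       -6.43795717e-04,  2.65522267e-03,  9.74279142e-04]), 'tau': array([ 1.15347375e-03, -8.51238370e+01,  6.38975278e-01, -4.26006246e+01,
       -4.89423482e-02,  1.85892190e-02,  5.87005593e-05]), 'tcp_pos': array([ 0.24022452, -0.57661096,  0.20486353]), 'orientation': array([-3.07951584e+00, -6.15906337e-01,  5.24755166e-04]), 'contact_force': array([ 0.32725993, -0.66085686,  0.90059469]), 'wrist_torque': array([ 0.01910725, -0.01442696, -0.03185375]), 'grip_force': 0.0, 'finger_gap': 0.09378886451935431}
scene board0 0.74 [208. 203.] [ 0.822 -0.184  0.007] 775 [199. 139.  87.]
scene board0 0.68 [177. 265.] [ 0.564 -0.226  0.006] 83 [120. 131.  67.]
scene board0 0.64 [162. 245.] [ 0.563 -0.324  0.006] 111 [117. 131.  73.]
scene board0 0.58 [249. 230.] [0.808 0.007 0.007] 959 [202. 148. 166.]
scene power_tip 0.45 [234. 356.] [0.452 0.204 0.091] 43 [164.  67.  64.]
s
[... 930 characters left out ...]
de jig 0.77 [178. 238.] [0.561 0.192 0.013] 3375 [111. 126. 142.]
side jig 0.44 [292. 298.] [ 0.58  -0.334  0.006] 511 [ 64. 104.  58.]
side riser 0.75 [257. 310.] [ 0.64  -0.256  0.059] 3943 [117. 122. 123.]
side riser 0.74 [265. 288.] [ 0.582 -0.223  0.006] 459 [ 60. 100.  56.]
side mug 0.92 [135. 171.] [0.392 0.48  0.061] 651 [20. 68. 70.]
side scrapbin 0.61 [359. 251.] [ 0.373 -0.49   0.019] 1595 [61. 59. 56.]
side driver 0.61 [375. 290.] [ 0.452 -0.563  0.022] 437 [ 53.  96. 171.]
side driver 0.34 [176. 236.] [0.562 0.191 0.013] 3347 [112. 126. 143.]
side spray 0.58 [255. 310.] [ 0.639 -0.256  0.059] 4035 [116. 122. 122.]
side spray 0.56 [119. 202.] [0.53  0.525 0.073] 381 [60. 87. 92.]
```

View pics/scene0.png

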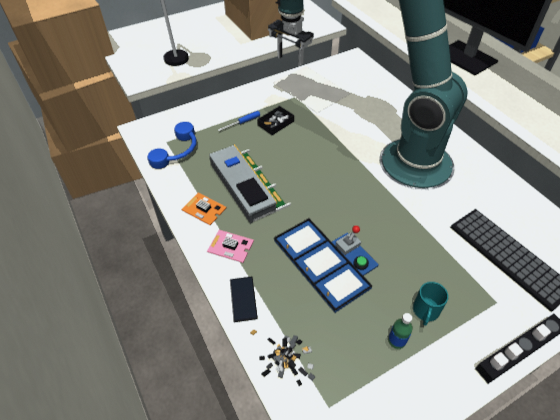

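View pics/side0.png

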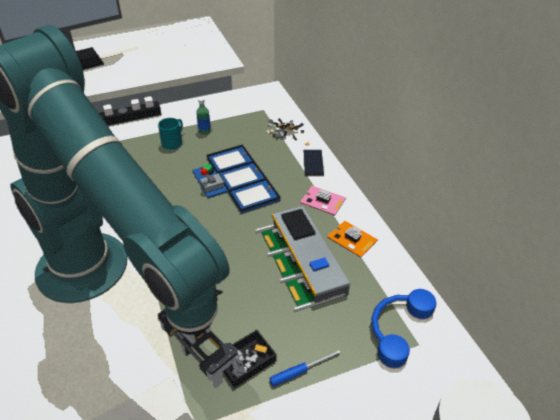

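The scene shows the jig on the left (nests at px 300,240 / 323,262 / 345,287), the lever ball at (355,230) and the button at (361,262). Three green boards stick out of the riser at (250,165), (265,177) and (277,195). The orange and pink look-alikes are loose behind it.

```bash
python3 - <<'E'
from h import *
for n in('scene','side'):
    f=np.load(n+'0.npz');P=f['P'];I=f['img'].astype(int);hsv=cv2.cvtColor(f['img'],cv2.COLOR_RGB2HSV)
    x,y,z=P[...,0],P[...,1],P[...,2]
    def rect(m,t):
        c=np.float32(P[m][:,:2]*1000);(cx,cy),(w,h),a=cv2.minAreaRect(c);print(n,t,m.sum(),np.round([cx,cy,w,h,a],1))
        return c
    m=(z>.054)&(z<.066)&(x>.5)&(x<.85)&(y>-.48)&(y<-.02); m=cv2.morphologyEx(m.astype(np.uint8),cv2.MORPH_OPEN,np.ones((3,3)))>0; rect(m,'riser top')
    w=(I.min(-1)>150)&(x>.45)&(x<.75)&(y>.0)&(y<.42)&(z>.005)&(z<.02)
    k,lab,st,ce=cv2.connectedComponentsWithStats(w.astype(np.uint8))
    for i in range(1,k):
        if st[i,4]>80: rect(lab==i,'nest')
    for t,lo,hi in(('red',0,8),('green',55,75)):
        m=(hsv[...,0]>=lo)&(hsv[...,0]<=hi)&(hsv[...,1]>120)&(hsv[...,2]>70)&(x>.4)&(x<.55)&(y>.1)&(y<.35)&(z>.02)
        if m.any(): print(n,t,m.sum(),P[m].mean(0).round(4),P[m].max(0).round(3),P[m].min(0).round(3))
    g=(hsv[...,0]>=40)&(hsv[...,0]<=85)&(hsv[...,1]>90)&(x>.5)&(x<.65)&(y<-.05)&(y>-.45)&(z<.012)
    k,lab,st,ce=cv2.connectedComponentsWithStats(g.astype(np.uint8))
    for i in range(1,k):
        if st[i,4]>25: rect(lab==i,'board')
E
```

```text
scene riser top 1292 [ 651.5 -217.7  341.3  110.6   89.9]
scene nest 500 [583.7  99.3 104.6  72.9   5. ]
scene nest 564 [574.9 206.3 102.1  74.5   5.2]
scene nest 636 [565.4 315.4 103.7  73.6   4.2]
scene red 43 [0.4476 0.2015 0.0918] [0.46  0.21  0.098] [0.432 0.19  0.084]
scene green 75 [0.4743 0.2826 0.0334] [0.49  0.299 0.04 ] [0.451 0.261 0.022]
scene board 41 [ 559.4 -333.1   21.1   90.3    2.8]
scene board 44 [ 561.5 -225.8   92.6   20.7   89.6]
scene board 44 [565.6 -88.2  55.3  31.2  68.3]
side riser top 2106 [ 649.5 -222.5  338.7  110.3   89.9]
side nest 321 [567.7 319.7 103.7  78.5   4.2]
side nest 360 [577.1 209.3 104.9  81.5   5.3]
side nest 405 [586.3 104.7 101.5  81.6   3.5]
side red 27 [0.4471 0.196  0.0869] [0.47  0.278 0.099] [0.437 0.18  0.028]
side green 34 [0.4772 0.2788 0.0321] [0.492 0.294 0.038] [0.462 0.263 0.024]
side board 221 [ 5.826e+02 -1.096e+02  5.450e+01  9.150e+01  1.000e-01]
side board 281 [ 582.4 -219.1   94.7   58.2   87.4]
side board 309 [ 5.807e+02 -3.251e+02  5.550e+01  9.650e+01  5.000e-01]
```

Request:
move_arm --pt "0 0 -0.44 0.2 1 0 0" --pt "0 0 -0.44 0.2 1 0 0" --pt "0 0 -0.44 0.2 1 0 0" --pt "0 0 -0.44 0.2 1 0 0" --pt "0 0 -0.44 0.2 1 0 0"

```text
time: 1.62
tcp_pos: [0.2655, -0.4511, 0.2055]
orientation: [3.139, 0.134, 0.0]
contact_force: [-0.2, -0.3, 0.6]
finger_gap: 0.0939
grip_force: 0.0
```

Request:
move_arm --pt "0 0 0 0.2 1 0 1" --pt "0 0 0 0.2 1 0 1" --pt "0 0 0 0.2 1 0 1" --pt "0 0 0 0.2 1 0 1" --pt "0 0 0 0.2 1 0 1"

```text
time: 2.25
tcp_pos: [0.2906, -0.3261, 0.2056]
orientation: [3.138, 0.138, 0.0]
contact_force: [0.2, 0.6, 0.3]
finger_gap: 0.0479
grip_force: 0.0
```

Request:
move_arm --pt "0 0 0 0.2 1 0 1" --pt "0 0 0 0.2 1 0 1" --pt "0 0 0 0.2 1 0 1" --pt "0 0 0 0.2 1 0 1" --pt "0 0 0 0.2 1 0 1"

```text
time: 2.88
tcp_pos: [0.3155, -0.2011, 0.2056]
orientation: [3.138, 0.138, 0.001]
contact_force: [-0.1, -0.2, 0.3]
finger_gap: 0.0006
grip_force: 0.0
```

Request:
move_arm --pt "0 0 0 0.2 1 0.1 1" --pt "0 0 0 0.2 1 0.1 1" --pt "0 0 0 0.2 1 0.1 1" --pt "0 0 0 0.2 1 0.1 1" --pt "0 0 0 0.2 1 0.1 1"

```text
time: 3.5
tcp_pos: [0.3405, -0.0761, 0.2182]
orientation: [3.138, 0.138, 0.001]
contact_force: [0.6, 0.2, -0.7]
finger_gap: 0.0003
grip_force: 0.0
```

Request:
move_arm --pt "0 0 0 0.2 1 0.2 1" --pt "0 0 0 0.2 1 0.2 1" --pt "0 0 0 0.2 1 0.2 1" --pt "0 0 0 0.2 1 0.2 1" --pt "0 0 0 0.2 1 0.2 1"

```text
time: 4.12
tcp_pos: [0.3655, 0.0489, 0.2433]
orientation: [3.138, 0.138, 0.001]
contact_force: [-0.1, 0.2, -0.0]
finger_gap: 0.0004
grip_force: 0.0
```

Request:
move_arm --pt "0 0 0 0.2 1 0 1" --pt "0 0 0 0.2 1 0 1" --pt "0 0 0 0.1 1 0 1" --pt "0 0 0 0 1 0 1" --pt "0 0 0 0 1 0 1"

```text
time: 4.75
tcp_pos: [0.3779, 0.1739, 0.2431]
orientation: [3.139, 0.137, 0.001]
contact_force: [0.6, -0.0, -0.2]
finger_gap: 0.0005
grip_force: 0.0
```

```bash
cat >> h.py <<'E'
def wrist(n):
    s=bot.sense();d=bot.capture('wrist');save(d,n);P=cloud(d,s);np.savez(n+'.npz',P=P,img=d['img'],T=d['tool_from_camera'],K=d['intrinsics']);return s,d,P
E
python3 - <<'E'
from h import *
s,d,P=wrist('w1');print(s['tcp_pos'],s['qpos'].round(2),np.round(d['tool_from_camera'],3),d['intrinsics'])
for l in['power_tip','start_top','pin0']:
    for r in bot.cut_out(d,l)[:3]:
        m=r['mask']&(d['z_map']>0);print(l,round(r['confidence'],2),np.round(r['at']),np.round(np.median(P[m],0),4),np.round(P[m].min(0),3),np.round(P[m].max(0),3),m.sum())
E
```

```text
[0.37787774 0.17386952 0.24306803] [ 0.29  0.02 -0.79  2.03  0.02  1.1  -1.99] [[ 0.    -0.972 -0.235  0.068]
 [ 1.     0.    -0.001 -0.   ]
 [ 0.001 -0.235  0.972 -0.18 ]
 [ 0.     0.     0.     1.   ]] [[294.32044011   0.         282.69529449]
 [  0.         294.32044011 211.10446062]
 [  0.           0.           1.        ]]
power_tip 0.7 [136. 268.] [0.4473 0.1988 0.0935] [0.434 0.187 0.048] [0.468 0.211 0.099] 470
start_top 0.56 [108. 206.] [0.4747 0.281  0.035 ] [0.459 0.266 0.024] [0.492 0.3   0.038] 587
pin0 0.63 [ 55. 258.] [0.5461 0.2183 0.0136] [ 0.426  0.038 -0.   ] [0.624 0.385 0.099] 30677
```

View pics/w1.png

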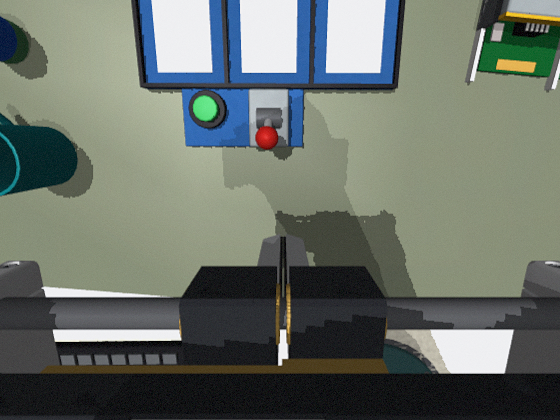

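The wrist view shows the lever ball at px (267,137), the button at (206,108), the nests at the top and a board with its strips at the upper right. The ball is at about (0.447, 0.199) and leans toward the robot.

Request:
move_arm --pt "0 0 0 0.3 0.3 -1 1" --pt "0 0 0 0.2 0.3 -1 1" --pt "0 0 0 0.2 0.3 -1 1" --pt "0 0 0 0 0 -1 1" --pt "0 0 0 0 0 -1 1"

```text
time: 5.58
tcp_pos: [0.3956, 0.1945, 0.1171]
orientation: [3.138, 0.136, -0.0]
contact_force: [0.1, -0.3, 0.3]
finger_gap: 0.0004
grip_force: 0.0
```

Request:
move_arm --pt "0 0 0 0 0 -1 1" --pt "0 0 0 0.4 0.03 -0.6 1" --pt "0 0 0 0.4 0.03 0 1" --pt "0 0 0 0.4 0.03 0 1" --pt "0 0 0 0.4 0.03 0 1"

```text
time: 6.2
tcp_pos: [0.4362, 0.1984, 0.0785]
orientation: [3.139, 0.137, 0.001]
contact_force: [-1.8, -1.1, 1.7]
finger_gap: 0.0006
grip_force: 1.1
```

Request:
move_arm --pt "0 0 0 0.4 0.03 0 1" --pt "0 0 0 0.4 0.03 0 1" --pt "0 0 0 0.4 0.03 0 1" --pt "0 0 0 0.3 0.03 0 1" --pt "0 0 0 0.2 0 0 1"

```text
time: 6.82
tcp_pos: [0.476, 0.2016, 0.0774]
orientation: [3.138, 0.138, -0.007]
contact_force: [-30.7, -1.6, 19.7]
finger_gap: 0.0002
grip_force: 15.3
```

Request:
move_arm --pt "0 0 0 -0.8 0 0 1" --pt "0 0 0 -1 0 0.5 1" --pt "0 0 0 -0.5 0 1 1" --pt "0 0 0 0 0 1 1" --pt "0 0 0 0 0 1 1"

```text
time: 7.45
tcp_pos: [0.4205, 0.2017, 0.1664]
orientation: [-3.138, -0.138, -0.001]
contact_force: [-0.4, -0.6, -0.3]
finger_gap: 0.0004
grip_force: 0.0
```

Request:
move_arm --pt "0 0 0 0 0 1 1" --pt "0 0 0 0.4 0 1 0.4" --pt "0 0 0 0.8 0 1 0.4" --pt "0 0 0 1 0 0.5 0.4" --pt "0 0 0 1 0 0 0.4"

```text
time: 8.07
tcp_pos: [0.5019, 0.2017, 0.2541]
orientation: [-3.138, -0.137, -0.004]
contact_force: [-0.5, 0.5, 0.3]
finger_gap: 0.0372
grip_force: 0.0
```

```bash
python3 - <<'E'
from h import *
s,d,P=wrist('w2');print(s['tcp_pos'],s['orientation'])
for l in['power_tip','start_top']:
    for r in bot.cut_out(d,l)[:3]:
        m=r['mask']&(d['z_map']>0);print(l,round(r['confidence'],2),np.round(r['at']),np.round(np.median(P[m],0),4),np.round(P[m].min(0),3),np.round(P[m].max(0),3),m.sum())
E
```

```text
[0.50189421 0.20170204 0.25413764] [-3.13830626 -0.13725231 -0.00355405]
power_tip 0.7 [202. 282.] [0.4979 0.2037 0.0929] [0.475 0.192 0.052] [0.508 0.216 0.098] 328
start_top 0.67 [139. 274.] [0.5727 0.2178 0.0136] [ 0.422  0.038 -0.   ] [0.675 0.388 0.098] 32953
start_top 0.56 [204. 226.] [0.4769 0.281  0.035 ] [0.46  0.266 0.025] [0.491 0.298 0.037] 414
```

View pics/w2.png

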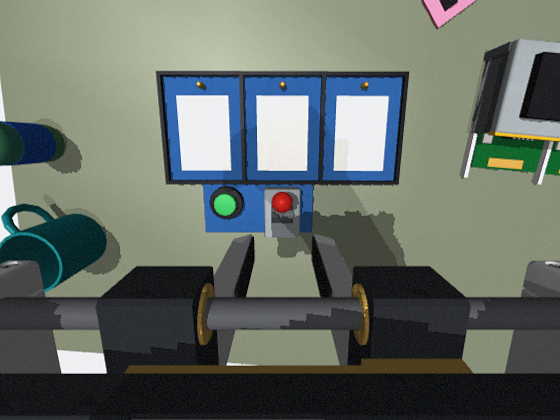

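The lever now leans away with the ball at px (283,202), 51 mm further on, so it is at its stop. Brass pins show at (201,86), (283,86) and (365,86). Next I measure the pins and the jig outline.

```bash
cat >> h.py <<'E'
def ray(f,s,uv,z):
    K=f['K'];T=f['T'];M=R.from_rotvec(s['orientation']).as_matrix()
    d=M@(T[:3,:3]@np.array([(uv[0]-K[0,2])/K[0,0],(uv[1]-K[1,2])/K[1,1],1.]));o=M@T[:3,3]+s['tcp_pos'];return o+d*(z-o[2])/d[2]
E
python3 - <<'E'
from h import *
f=np.load('w2.npz');P=f['P'];hsv=cv2.cvtColor(f['img'],cv2.COLOR_RGB2HSV);s=bot.sense()
m=(hsv[...,0]>10)&(hsv[...,0]<32)&(hsv[...,1]>90);m[:75]=0;m[100:]=0;m[:,:170]=0;m[:,395:]=0
k,lab,st,ce=cv2.connectedComponentsWithStats(m.astype(np.uint8))
for i in range(1,k):
    if st[i,4]>4:
        v=lab==i;print('pin',ce[i].round(1),st[i],P[v].mean(0).round(4),P[v].max(0).round(4),'foot-ish',ray(f,s,ce[i],.021).round(4))
w=(f['img'].min(-1)>170)&(P[...,2]<.03)&(P[...,2]>.005)
k,lab,st,ce=cv2.connectedComponentsWithStats(w.astype(np.uint8))
for i in range(1,k):
    if st[i,4]>300: print('white',cv2.minAreaRect(np.float32(P[lab==i][:,:2]*1000)),ce[i])
x,y,z=P[...,0],P[...,1],P[...,2]
m=(z>.016)&(z<.024)&(x>.5)&(x<.72)&(y>0)&(y<.45);m=cv2.morphologyEx(m.astype(np.uint8),cv2.MORPH_CLOSE,np.ones((3,3)))>0
print('walls',cv2.minAreaRect(np.float32(P[m][:,:2]*1000)),m.sum())
E
```

```text
pin [199.9  84.7] [197  82   7   7  33] [0.6279 0.318  0.0378] [0.6332 0.3248 0.4346] foot-ish [0.6285 0.3221 0.021 ]
pin [282.1  84.9] [280  82   5   7  30] [0.6386 0.2153 0.0267] [0.6425 0.2182 0.0308] foot-ish [0.6375 0.2153 0.021 ]
pin [364.1  85.2] [361  82   7   7  36] [0.6477 0.1095 0.0258] [0.6517 0.1123 0.0305] foot-ish [0.6465 0.1087 0.021 ]
white ((568.8779907226562, 318.0047607421875), (100.71903228759766, 70.50390625), 4.9650797843933105) [203.79298523 131.7560654 ]
white ((578.2520751953125, 210.324951171875), (100.64464569091797, 70.09527587890625), 4.939001083374023) [281.91046759 132.5390542 ]
white ((587.114501953125, 102.48390197753906), (99.43228149414062, 70.58052825927734), 4.873696804046631) [359.98222812 132.64880637]
walls ((580.5513916015625, 210.85328674316406), (152.7720184326172, 329.8206481933594), 4.802424907684326) 4256
```

Request:
move_arm --pt "0 0 0 0 -1 0 1" --pt "0 0 0 0 -1 0 1" --pt "0 0 0 0 -1 0 1" --pt "0 0 0 0 -1 0 1" --pt "0 0 0 0 -1 0 1"

```text
time: 8.85
tcp_pos: [0.4996, 0.0761, 0.253]
orientation: [3.138, 0.139, 0.0]
contact_force: [0.6, -0.5, 0.7]
finger_gap: 0.0057
grip_force: 0.0
```

Request:
move_arm --pt "0 0 0 0 -1 0 1" --pt "0 0 0 0 -1 0 1" --pt "0 0 0 0 -1 0 1" --pt "0 0 0 0 -1 0 1" --pt "0 0 0 0 -1 0 1"

```text
time: 9.48
tcp_pos: [0.4997, -0.0487, 0.253]
orientation: [3.138, 0.139, 0.0]
contact_force: [-0.4, -0.9, -0.6]
finger_gap: -0.0002
grip_force: 0.0
```

Request:
move_arm --pt "0 0 -0.1 0 -1 0 1" --pt "0 0 -0.1 0 -1 0 1" --pt "0 0 -0.2 0 -1 0 1" --pt "0 0 -0.2 0 -1 0 1" --pt "0 0 0 0 -1 0 1"

```text
time: 10.1
tcp_pos: [0.5003, -0.175, 0.2529]
orientation: [-3.141, -0.004, 0.0]
contact_force: [0.1, 0.6, -1.3]
finger_gap: 0.0005
grip_force: 0.0
```

```bash
cat > bd.py <<'E'
from h import *
def boards(P,img):
    hsv=cv2.cvtColor(img,cv2.COLOR_RGB2HSV);x,y,z=P[...,0],P[...,1],P[...,2]
    g=(hsv[...,0]>=40)&(hsv[...,0]<=85)&(hsv[...,1]>120)&(x>.35)&(x<.8)&(y<0)&(y>-.45)&(z<.015)
    g=cv2.morphologyEx(g.astype(np.uint8),cv2.MORPH_CLOSE,np.ones((5,5)))
    k,lab,st,ce=cv2.connectedComponentsWithStats(g)
    for i in range(1,k):
        if st[i,4]>200: 
            q=P[lab==i];print('board',ce[i].round(),st[i,4],np.round(np.array(sum([list(cv2.minAreaRect(np.float32(q[:,:2]*1000))[j]) for j in (0,1)],[])+[cv2.minAreaRect(np.float32(q[:,:2]*1000))[2]]),1),q.min(0).round(3),q.max(0).round(3))
E
python3 - <<'E'
from bd import *
s,d,P=wrist('w3');print(s['tcp_pos'],s['orientation'])
boards(P,d['img'])
x,y,z=P[...,0],P[...,1],P[...,2]
m=(z>.055)&(z<.065)&(x>.5)&(x<.75)&(y<0);print('riser',cv2.minAreaRect(np.float32(P[m][:,:2]*1000)),'max h',z[(x>.58)&(x<.75)&(z<.15)&(y<-.05)].max())
for yy in np.arange(-.37,-.04,.03):
    q=P[m&(abs(y-yy)<.003)]
    if len(q):print(yy.round(2),q[:,0].min().round(4),end=' ')
E
```

```text
[ 0.50032401 -0.17502301  0.25287658] [-3.14145827e+00 -3.50810073e-03  1.61069405e-04]
board [240. 130.] 1761 [ 5.791e+02 -1.199e+02  4.470e+01  1.092e+02  1.000e-01] [ 0.557 -0.175  0.004] [ 0.601 -0.065  0.433]
board [316. 131.] 1778 [ 5.779e+02 -2.176e+02  4.480e+01  9.480e+01  1.000e-01] [ 0.556 -0.265  0.004] [ 0.6   -0.17   0.433]
board [393. 132.] 1819 [ 5.773e+02 -2.750e+02  4.620e+01  2.009e+02  2.000e-01] [ 0.554 -0.375  0.004] [ 0.601 -0.175  0.433]
riser ((652.235595703125, -218.2827911376953), (335.910888671875, 108.916015625), 89.9403305053711) max h 0.07665234685231664
-0.37 0.5977 -0.34 0.5977 -0.31 0.5977 -0.28 0.5978 -0.25 0.5984 -0.22 0.5985 -0.19 0.5983 -0.16 0.5983 -0.13 0.5982 -0.1 0.5982 -0.07 0.5983
```

View pics/w3.png

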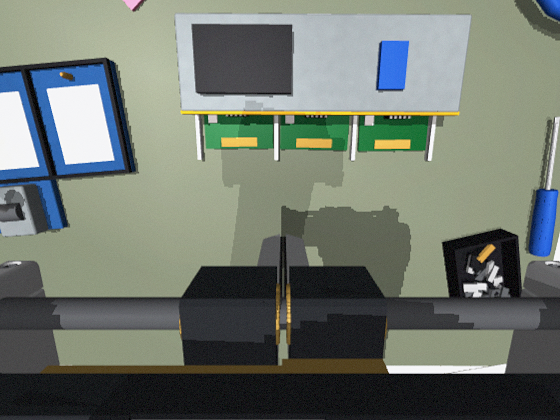

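Three green boards show (px 240,130 / 316,131 / 393,132), with front edges at x≈0.556. The lip is at 0.598 with yaw≈0, and the objects on the riser are at most 77 mm high, so they clear the gripper. I pull the middle board first.

Request:
move_arm --pt "0 0 0 0.6 -0.6 -1 1" --pt "0 0 0 0.6 -0.6 -1 1" --pt "0 0 0 0.6 -0.5 -1 1" --pt "0 0 0 0.6 0 -1 1" --pt "0 0 0 0.46 0 -1 1"

```text
time: 10.78
tcp_pos: [0.5723, -0.2167, 0.1267]
orientation: [-3.141, -0.004, 0.001]
contact_force: [-0.3, 0.1, -0.7]
finger_gap: 0.0007
grip_force: 0.0
```

Request:
move_arm --pt "0 0 0 0 0 -1 1" --pt "0 0 0 0 0 -1 1" --pt "0 0 0 0 0 -1 1" --pt "0 0 0 0 0 -1 1" --pt "0 0 0 0 0 -0.4 1"

```text
time: 11.4
tcp_pos: [0.5712, -0.2163, 0.0165]
orientation: [-3.141, -0.005, 0.003]
contact_force: [0.4, 0.0, 1.2]
finger_gap: 0.0001
grip_force: 0.0
```

Request:
move_arm --pt "0 0 0 0 0 -0.2 1" --pt "0 0 0 0 0 -0.2 1" --pt "0 0 0 0 0 -0.08 1" --pt "0 0 0 0 0 -0.04 1" --pt "0 0 0 0 0 0 1"

```text
time: 12.02
tcp_pos: [0.5726, -0.2162, 0.0063]
orientation: [3.141, 0.006, 0.002]
contact_force: [-4.5, -0.0, 12.8]
finger_gap: 0.0005
grip_force: 6.7
```

Request:
move_arm --pt "0 0 0 -0.3 0 0 1" --pt "0 0 0 -0.5 0 0 1" --pt "0 0 0 -0.6 0 0 1" --pt "0 0 0 -0.6 0 0 1" --pt "0 0 0 -0.6 0 0 1"

```text
time: 12.65
tcp_pos: [0.5081, -0.2163, 0.0063]
orientation: [3.14, 0.006, 0.005]
contact_force: [2.3, -0.6, 9.1]
finger_gap: 0.0003
grip_force: 4.6
```

Request:
move_arm --pt "0 0 0 -0.6 0 0 1" --pt "0 0 0 -0.6 0 0 1" --pt "0 0 0 -0.4 0 0 1" --pt "0 0 0 -0.2 0 0 1" --pt "0 0 0 0 0 0 1"

```text
time: 13.28
tcp_pos: [0.4628, -0.2165, 0.0062]
orientation: [3.14, 0.006, 0.003]
contact_force: [-1.9, 0.0, 14.8]
finger_gap: 0.0006
grip_force: 7.6
```

Request:
move_arm --pt "0 0 0 0 0 1 1" --pt "0 0 0 0.4 -1 1 1" --pt "0 0 0 1 -1 0 1" --pt "0 0 0 1 -1 0 1" --pt "0 0 0 1 -1 0 1"

```text
time: 13.9
tcp_pos: [0.5478, -0.317, 0.0555]
orientation: [3.141, 0.006, 0.001]
contact_force: [0.4, -0.2, 0.3]
finger_gap: 0.0004
grip_force: 0.0
```

Request:
move_arm --pt "0 0 0 0.9 -0.3 0 1" --pt "0 0 0 0 0 -1 1" --pt "0 0 0 0 0 -0.6 1" --pt "0 0 0 0 0 -0.3 1" --pt "0 0 0 0 0 -0.06 1"

```text
time: 14.52
tcp_pos: [0.5695, -0.3234, 0.0063]
orientation: [3.141, 0.006, 0.0]
contact_force: [-1.9, 0.4, 11.4]
finger_gap: 0.0006
grip_force: 5.8
```

Request:
move_arm --pt "0 0 0 0 0 -0.03 1" --pt "0 0 0 0 0 0 1" --pt "0 0 0 -0.3 0 0 1" --pt "0 0 0 -0.5 0 0 1" --pt "0 0 0 -0.6 0 0 1"

```text
time: 15.15
tcp_pos: [0.5349, -0.3237, 0.0063]
orientation: [3.141, 0.006, 0.004]
contact_force: [2.3, -0.2, 6.6]
finger_gap: 0.0008
grip_force: 3.4
```

Request:
move_arm --pt "0 0 0 -0.6 0 -0.02 1" --pt "0 0 0 -0.6 0 0 1" --pt "0 0 0 -0.6 0 0 1" --pt "0 0 0 -0.6 0 0 1" --pt "0 0 0 -0.5 0 0 1"

```text
time: 15.78
tcp_pos: [0.4628, -0.3241, 0.0063]
orientation: [3.14, 0.006, 0.005]
contact_force: [3.0, -0.7, 11.0]
finger_gap: 0.0005
grip_force: 5.9
```

Request:
move_arm --pt "0 0 0 -0.1 0 0 1" --pt "0 0 0 0 0 1 1" --pt "0 0 0 0.4 1 1 1" --pt "0 0 0 0.5 1 0 1" --pt "0 0 0 0.5 1 0 1"

```text
time: 16.4
tcp_pos: [0.4946, -0.2479, 0.0554]
orientation: [3.141, 0.005, 0.001]
contact_force: [0.2, 0.3, 0.2]
finger_gap: 0.0005
grip_force: 0.0
```

Request:
move_arm --pt "0 0 0 0.6 1 0 1" --pt "0 0 0 0.6 1 0 1" --pt "0 0 0 0.6 1 0 1" --pt "0 0 0 0.6 1 0 1" --pt "0 0 0 0.6 1 0 1"

```text
time: 17.02
tcp_pos: [0.5696, -0.1228, 0.0551]
orientation: [3.141, 0.006, 0.001]
contact_force: [-0.4, -0.2, -0.4]
finger_gap: 0.0002
grip_force: 0.0
```

Request:
move_arm --pt "0 0 0 0 0.6 -0.6 1" --pt "0 0 0 0 0 -0.7 1" --pt "0 0 0 0 0 -0.4 1" --pt "0 0 0 0 0 -0.25 1" --pt "0 0 0 0 0 0 1"

```text
time: 17.65
tcp_pos: [0.5697, -0.1093, 0.0063]
orientation: [3.141, 0.005, 0.001]
contact_force: [0.0, -0.9, 5.4]
finger_gap: 0.0006
grip_force: 2.5
```

Request:
move_arm --pt "0 0 0 0 0 -0.04 1" --pt "0 0 0 -0.3 0 0 1" --pt "0 0 0 -0.5 0 0 1" --pt "0 0 0 -0.6 0 0 1" --pt "0 0 0 -0.6 0 0 1"

```text
time: 18.27
tcp_pos: [0.521, -0.1092, 0.0062]
orientation: [3.141, 0.005, 0.006]
contact_force: [4.0, 0.2, 14.3]
finger_gap: 0.0005
grip_force: 6.7
```

Request:
move_arm --pt "0 0 0 -0.6 0 0 1" --pt "0 0 0 -0.6 0 0 1" --pt "0 0 0 -0.6 0 0 1" --pt "0 0 0 -0.4 0 0 1" --pt "0 0 0 -0.1 0 0 1"

```text
time: 18.9
tcp_pos: [0.4636, -0.1093, 0.0062]
orientation: [3.141, 0.005, 0.007]
contact_force: [4.1, 0.6, 13.7]
finger_gap: 0.0007
grip_force: 6.8
```

Request:
move_arm --pt "0 0 0 0 0 1 1" --pt "0 0 0 0 -0.5 1 1" --pt "0 0 0 -0.5 -1 1 1" --pt "0 0 0 -0.5 -1 1 0.5" --pt "0 0 0 -0.5 -1 1 0.4"

```text
time: 19.52
tcp_pos: [0.4238, -0.1973, 0.1309]
orientation: [3.141, 0.005, 0.001]
contact_force: [0.1, -0.1, 0.1]
finger_gap: 0.0172
grip_force: 0.0
```

Request:
move_arm --pt "0 0 0 -0.5 -0.5 1 0.4" --pt "0 0 0 -0.4 0 1 0.4" --pt "0 0 0 0 0 1 0.4" --pt "0 0 0 0 0 1 0.4" --pt "0 0 0 0 0 0 0.4"

```text
time: 20.15
tcp_pos: [0.4024, -0.2093, 0.2315]
orientation: [3.14, 0.004, 0.004]
contact_force: [0.0, -1.0, -0.2]
finger_gap: 0.0565
grip_force: 0.0
```

```bash
python3 - <<'E'
from bd import *
s,d,P=wrist('w4');print(s['tcp_pos'],s['orientation'])
boards(P,d['img'])
E
```

```text
[ 0.40241702 -0.20928483  0.23150565] [3.13953749 0.00442209 0.00378063]
board [209. 100.] 5385 [ 5.161e+02 -1.362e+02  1.285e+02  1.439e+02  2.000e-01] [ 0.452 -0.208 -0.   ] [ 0.58  -0.064  0.412]
board [291. 105.] 5412 [ 510.7 -219.6   94.7  129.5   89. ] [ 0.445 -0.267  0.001] [ 0.576 -0.171  0.412]
board [374. 105.] 5360 [ 510.  -291.7  129.2  167.9    0.9] [ 0.446 -0.377  0.004] [ 0.575 -0.208  0.412]
```

View pics/w4.png

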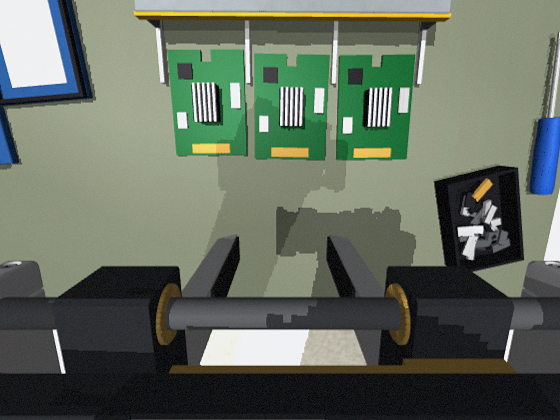

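All three boards are wholly out, with heat sinks at px (206,103), (291,107) and (379,107) and notches at the top edge. Next I fit each board precisely.

```bash
cat > fit.py <<'E'
from h import *
def fitb(P,img,lo=(.40,-.40),hi=(.62,-.04),zr=(.002,.011)):
    hsv=cv2.cvtColor(img,cv2.COLOR_RGB2HSV);x,y,z=P[...,0],P[...,1],P[...,2]
    g=(hsv[...,0]>=40)&(hsv[...,0]<=85)&(hsv[...,1]>120)&(x>lo[0])&(x<hi[0])&(y>lo[1])&(y<hi[1])
    g=cv2.morphologyEx(g.astype(np.uint8),cv2.MORPH_OPEN,np.ones((3,3)))
    g&=((z>zr[0])&(z<zr[1])).astype(np.uint8)
    k,lab,st,ce=cv2.connectedComponentsWithStats(g)
    for i in range(1,k):
        if st[i,4]>1500:
            (cx,cy),(w,h),a=cv2.minAreaRect(np.float32(P[lab==i][:,:2]*1000))
            if w<h: w,h,a=h,w,a-90
            print('board c',round(cx,1),round(cy,1),'size',round(w,1),round(h,1),'yaw deg',round((a+90)%180-90,2))
            q=P[(z>zr[1]+.012)&(z<zr[1]+.03)&(abs(x-cx/1000)<.04)&(abs(y-cy/1000)<.035)]
            if len(q)>30: print('   sink',np.round(cv2.minAreaRect(np.float32(q[:,:2]*1000))[0],1),np.round(cv2.minAreaRect(np.float32(q[:,:2]*1000))[1],1),len(q),q[:,2].max().round(4))
E
python3 - <<'E'
from fit import *
f=np.load('w4.npz');fitb(f['P'],f['img'])
E
```

```text
board c 516.0 -111.9 size 128.8 94.5 yaw deg 0.4
   sink [ 515.4 -111.4] [44.5 30.9] 953 0.0316
board c 510.9 -219.0 size 129.1 94.7 yaw deg -0.32
   sink [ 510.8 -218.9] [44.3 29.7] 914 0.0309
board c 510.7 -327.8 size 129.0 95.3 yaw deg 1.08
   sink [ 510.2 -327.5] [44.6 30.7] 948 0.0308
```

Request:
move_arm --pt "0 0 0 0.9 0.8 -0.8 0.35" --pt "0 0 0 0.9 0.8 -0.8 0.35" --pt "0 0 0 0.9 0.8 -0.8 0.35" --pt "0 0 0 0.9 0.8 -0.8 0.35" --pt "0 0 0 0.9 0.7 -0.8 0.35" --grip_force 30

```text
time: 20.82
tcp_pos: [0.5145, -0.1102, 0.1283]
orientation: [-3.141, -0.006, 0.002]
contact_force: [-0.2, -1.3, 0.3]
finger_gap: 0.0613
grip_force: 0.0
```

Request:
move_arm --pt "0 0 0 0 0 -1 0.35" --pt "0 0 0 0 0 -1 0.35" --pt "0 0 0 0 0 -1 0.35" --pt "0 0 0 0 0 -1 0.35" --pt "0 0 0 0 0 -0.8 0.35"

```text
time: 21.45
tcp_pos: [0.5136, -0.1108, 0.0082]
orientation: [-3.141, -0.006, 0.002]
contact_force: [0.9, -0.4, -0.5]
finger_gap: 0.0612
grip_force: 0.0
```

Request:
move_arm --pt "0 0 0 0.06 0 0.08 0.35" --pt "0 0 0 0 0 0 1" --pt "0 0 0 0 0 0 1" --pt "0 0 0 0 0 0 1" --pt "0 0 0 0 0 0 1" --grip_force 30

```text
time: 22.08
tcp_pos: [0.5161, -0.1111, 0.0123]
orientation: [3.141, 0.006, 0.001]
contact_force: [-1.8, -0.8, 5.6]
finger_gap: 0.0296
grip_force: 30.0
```

Request:
move_arm --pt "0 0 0 0 0 0.2 1" --pt "0 0 0 0 0 0.6 1" --pt "0 0 0 0 0 0.8 1" --pt "0 0 0 0 0 0.8 1" --pt "0 0 0 0 0 0.8 1"

```text
time: 22.7
tcp_pos: [0.516, -0.111, 0.0938]
orientation: [3.141, 0.006, 0.001]
contact_force: [0.5, -0.1, -1.6]
finger_gap: 0.0297
grip_force: 30.0
```

Request:
move_arm --pt "0 0 0 0.3 0.9 0 1" --pt "0 0 0 0.3 0.9 0 1" --pt "0 0 0.1 0.3 0.9 0 1" --pt "0 0 0.1 0.3 0.9 0 1" --pt "0 0 0.1 0.3 0.9 0 1"

```text
time: 23.32
tcp_pos: [0.5538, 0.0023, 0.0932]
orientation: [3.141, 0.072, 0.001]
contact_force: [0.8, 0.4, -1.9]
finger_gap: 0.0295
grip_force: 30.0
```

Request:
move_arm --pt "0 0 0.1 0.3 0.9 0 1" --pt "0 0 0.1 0.3 0.9 0 1" --pt "0 0 0.08 0.4 0.9 0 1" --pt "0 0 0 0.4 0.9 0 1" --pt "0 0 0 0.05 0.46 0 1"

```text
time: 23.95
tcp_pos: [0.59, 0.1043, 0.093]
orientation: [-3.138, -0.135, -0.001]
contact_force: [-0.6, -0.5, -1.4]
finger_gap: 0.0298
grip_force: 30.0
```

```bash
python3 - <<'E'
from fit import *
s,d,P=wrist('w5');print(s['tcp_pos'],s['orientation'],s['finger_gap'])
z0=s['tcp_pos'][2]-.0123+.006;print(z0);fitb(P,d['img'],(.4,0),(.8,.3),(z0-.006,z0+.006))
E
```

```text
[0.58998929 0.10429199 0.09296778] [-3.13809652e+00 -1.34556509e-01 -1.24104808e-03] 0.029829929337169336
0.08666777743994042
board c 614.3 107.1 size 95.4 79.6 yaw deg -85.22
   sink [593.7 105.7] [53.4 38.8] 3584 0.1226
```

View pics/w5.png

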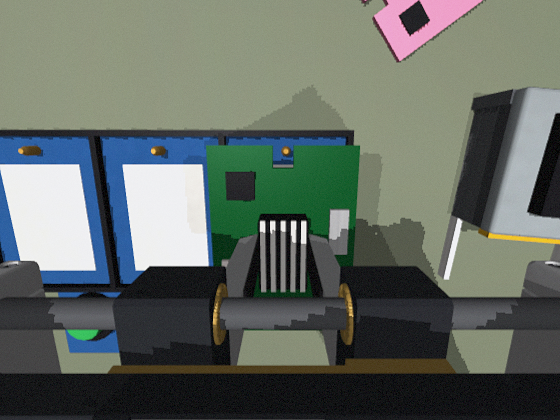

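The held board fills the middle of the view, with its notch at px (284,160) and the nest's pin at (287,151) just beyond it. I measure the pin and notch in this one picture.

```bash
cat >> fit.py <<'E'
def pins(n,s,box):
    f=np.load(n+'.npz');P=f['P'];hsv=cv2.cvtColor(f['img'],cv2.COLOR_RGB2HSV)
    m=(hsv[...,0]>10)&(hsv[...,0]<32)&(hsv[...,1]>90);k=np.zeros_like(m);k[box[0]:box[1],box[2]:box[3]]=1;m&=k
    k,lab,st,ce=cv2.connectedComponentsWithStats(m.astype(np.uint8))
    for i in range(1,k):
        if st[i,4]>8: print('pin',ce[i].round(1),st[i],'top',ray(f,s,[ce[i][0],st[i][1]+3.5],.027).round(4),'mid',ray(f,s,ce[i],.021).round(4), np.median(P[lab==i],0).round(4))
E
python3 - <<'E'
from fit import *
s=bot.sense();pins('w5',s,(140,165,0,330))
im=cv2.imread('pics/w5.png');cv2.imwrite('pics/w5c.png',cv2.resize(im[125:185,180:380],None,fx=4,fy=4,interpolation=cv2.INTER_NEAREST))
E
```

```text
pin [ 29.7 150.2] [ 18 146  23   9 166] top [0.6315 0.3181 0.027 ] mid [0.6303 0.3232 0.021 ] [0.6311 0.3203 0.0232]
pin [157.6 150.4] [151 146  14   9 100] top [0.6406 0.2134 0.027 ] mid [0.6394 0.2159 0.021 ] [0.6404 0.2131 0.0258]
pin [285.5 150.7] [282 147   8   9  57] top [0.6489 0.1089 0.027 ] mid [0.6485 0.1088 0.021 ] [0.6491 0.1075 0.0279]
```

View pics/w5c.png

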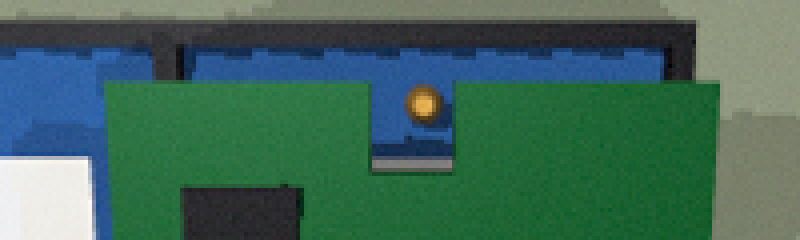

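```bash
cat >> fit.py <<'E'
def toolxy(n,uv,depth_z,tcpz):   # tool-frame x,y of pixel at world height, tool taken as truly vertical
    f=np.load(n+'.npz');K=f['K'];T=f['T']
    d=T[:3,:3]@np.array([(uv[0]-K[0,2])/K[0,0],(uv[1]-K[1,2])/K[1,1],1.]);return T[:2,3]+d[:2]*((tcpz-depth_z)-T[2,3])/d[2]
E
python3 - <<'E'
from fit import *
f=np.load('w5.npz');print(f['T'].round(5));tz=bot.sense()['tcp_pos'][2]
o=np.array([180,125])
px=lambda c,r:(o[0]+(c-1.5)/4,o[1]+(r-1.5)/4)
print('pin top',toolxy('w5',px(423.5,103),.027,tz)*1000)
for nm,c,r in(('notch L',371,82),('notch R',454,82),('left corner',105,82),('right',720,82),('notch bottom',412,158)): print(nm,toolxy('w5',px(c,r),tz-.0123+.006,tz)*1000)
E
```

```text
[[ 1.1000e-04 -9.7201e-01 -2.3493e-01  6.7690e-02]
 [ 1.0000e+00  3.5000e-04 -9.9000e-04 -3.5000e-04]
 [ 1.0400e-03 -2.3493e-01  9.7201e-01 -1.8029e-01]
 [ 0.0000e+00  0.0000e+00  0.0000e+00  1.0000e+00]]
pin top [59.40056779  1.69271255]
notch L [64.5869842 -6.9292759]
notch R [64.58856904  5.90855858]
left corner [ 64.58190355 -48.08464089]
right [64.59364662 47.03907904]
notch bottom [52.94340385 -0.58688235]
```

Request:
move_arm --pt "0 0 0 0.1 -0.08 -0.5 1" --pt "0 0 0 0 0 -0.5 1" --pt "0 0 0 0 0 -0.5 1" --pt "0 0 0 0 0 -0.42 1" --pt "0 0 0 0 0 0 1"

```text
time: 24.62
tcp_pos: [0.5916, 0.101, 0.0429]
orientation: [-3.139, -0.133, 0.002]
contact_force: [-0.8, -0.3, -1.0]
finger_gap: 0.0298
grip_force: 30.0
```

```bash
python3 - <<'E'
from fit import *
s,d,P=wrist('w6');print(s['tcp_pos'],s['orientation'],s['finger_gap'])
cv2.imwrite('pics/w6c.png',cv2.resize(d['img'][125:185,180:380,::-1],None,fx=4,fy=4,interpolation=cv2.INTER_NEAREST))
E
```

```text
[0.59155536 0.10098754 0.04293412] [-3.13871854e+00 -1.33329903e-01  2.47168823e-03] 0.029798807288895033
```

View pics/w6c.png

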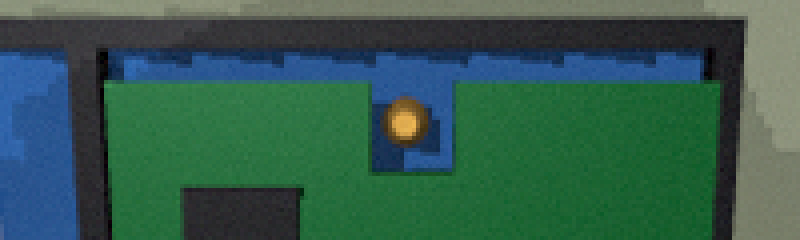

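```bash
cat >> fit.py <<'E'
def crop(n): 
    cv2.imwrite('pics/%sc.png'%n,cv2.resize(cv2.imread('pics/%s.png'%n)[125:185,180:380],None,fx=4,fy=4,interpolation=cv2.INTER_NEAREST))
px=lambda c,r:(180+(c-1.5)/4,125+(r-1.5)/4)
def auto(n,tz,off=.0123):
    """pin and notch in crop of held board; tool-frame mm, shift needed in world units of 25 mm"""
    im=cv2.imread('pics/%s.png'%n);h=cv2.cvtColor(im,cv2.COLOR_BGR2HSV)
    b=np.zeros(h.shape[:2],bool);b[128:176,262:308]=1
    p=(h[...,0]>10)&(h[...,0]<32)&(h[...,1]>90)&b
    k,lab,st,ce=cv2.connectedComponentsWithStats(p.astype(np.uint8));i=1+np.argmax(st[1:,4]);pc=ce[i]
    # bright tip of the pin = top
    v=h[...,2]*(lab==i);tip=np.argwhere(v>=.85*v.max())[:,::-1].mean(0)
    g=(h[...,0]>=45)&(h[...,0]<=80)&(h[...,1]>120)
    row=g[150:153,200:366].mean(0)>.5; c=np.arange(200,366)
    L=[];Rr=[]
    for r in range(148,154):
        q=~g[r,262:308]; 
        if q.any(): idx=np.flatnonzero(q)+262; L.append(idx.min());Rr.append(idx.max())
    n0=(np.median(L)+np.median(Rr))/2
    t=[np.argmax(g[125:,cc])+125 for cc in list(range(240,268))+list(range(302,330))]
    top=np.median(t)-.5
    N=toolxy(n,(n0,top),tz-off+.006,tz)*1000-[8,0];T=toolxy(n,tip,.0275,tz)*1000
    print('pin px',pc.round(1),'tip',tip.round(1),st[i][:4],'notch col',n0,'top',top,'| pin',T.round(1),'notch',N.round(1),'err',(T-N).round(1))
E
python3 - <<'E'
from fit import *
auto('w5',.093);auto('w6',.0429)
E
```

```text
pin px [285.5 150.7] tip [285.5 150.9] [282 147   8   9] notch col 283.0 top 145.5 | pin [59.   1.7] notch [56.4 -0.4] err [2.7 2.1]
pin px [280.9 155. ] tip [280.7 155.6] [276 150  11  11] notch col 283.0 top 145.5 | pin [57.8 -1.8] notch [56.4 -0.4] err [ 1.4 -1.5]
```

Request:
move_arm --pt "0 0 0 0.035 0.06 0 1" --pt "0 0 0 0 0 0 1" --pt "0 0 0 0 0 -0.2 1" --pt "0 0 0 0 0 0 1" --pt "0 0 0 0 0 0 1"

```text
time: 25.3
tcp_pos: [0.593, 0.1026, 0.0389]
orientation: [-3.139, -0.133, 0.0]
contact_force: [0.6, 0.5, -2.1]
finger_gap: 0.0296
grip_force: 30.0
```

```bash
python3 - <<'E'
from fit import *
s,d,P=wrist('w7');print(s['tcp_pos'],s['orientation'],s['contact_force']);auto('w7',s['tcp_pos'][2])
E
```

```text
[0.59297175 0.10256743 0.03886987] [-3.13870119e+00 -1.33206762e-01  2.63988637e-04] [ 0.56116714  0.5389623  -2.05388408]
pin px [283.  157.7] tip [283.  158.4] [278 152  11  12] notch col 283.0 top 145.5 | pin [56.2 -0.3] notch [56.4 -0.4] err [-0.2  0. ]
```

Request:
move_arm --pt "0 0 0 0 0 -0.2 1" --pt "0 0 0 0 0 -0.2 1" --pt "0 0 0 0 0 -0.14 1" --pt "0 0 0 0 0 -0.06 1" --pt "0 0 0 0 0 0 1"

```text
time: 25.98
tcp_pos: [0.5931, 0.1027, 0.0243]
orientation: [3.139, 0.133, 0.0]
contact_force: [-3.2, -1.2, 6.9]
finger_gap: 0.0292
grip_force: 30.0
```

Request:
move_arm --pt "0 0 0 0 0 0 0.35" --pt "0 0 0 0 0 0 0.35" --pt "0 0 0 0 0 0.6 0.35" --pt "0 0 0 0 0 1 0.35" --pt "0 0 0 -0.4 -0.8 1 0.35"

```text
time: 26.6
tcp_pos: [0.5832, 0.084, 0.0907]
orientation: [-3.138, -0.137, -0.001]
contact_force: [0.6, -0.6, -0.1]
finger_gap: 0.0608
grip_force: 0.0
```

Request:
move_arm --pt "0 0 0 -0.5 -1 1 0.35" --pt "0 0 0 -0.5 -1 1 0.35" --pt "0 0 -0.12 -0.5 -1 1 0.35" --pt "0 0 -0.12 -0.5 -1 1 0.35" --pt "0 0 -0.12 -0.5 -1 0.4 0.35"

```text
time: 27.22
tcp_pos: [0.5206, -0.043, 0.2012]
orientation: [3.141, 0.054, 0.004]
contact_force: [0.3, -0.1, -0.0]
finger_gap: 0.0606
grip_force: 0.0
```

Request:
move_arm --pt "0 0 -0.12 -0.5 -1 0 0.35" --pt "0 0 -0.12 -0.5 -1 0 0.35" --pt "0 0 0 -0.6 -1 0 0.35" --pt "0 0 0 -0.6 -1 0 0.35" --pt "0 0 0 -0.6 -1 0 0.35"

```text
time: 27.85
tcp_pos: [0.4501, -0.168, 0.1999]
orientation: [3.141, 0.002, 0.001]
contact_force: [0.2, -0.6, 0.3]
finger_gap: 0.061
grip_force: 0.0
```

Request:
move_arm --pt "0 0 0 -0.5 -1 0 0.35" --pt "0 0 0 -0.5 -1 0 0.35" --pt "0 0 0 -0.3 -0.1 0 0.35" --pt "0 0 0 0 0 0 0.35" --pt "0 0 0 0 0 0 0.35"

```text
time: 28.48
tcp_pos: [0.4185, -0.219, 0.1992]
orientation: [3.142, 0.004, 0.001]
contact_force: [0.4, 0.5, -0.4]
finger_gap: 0.0608
grip_force: 0.0
```

```bash
python3 - <<'E'
from fit import *
s,d,P=wrist('w8');print(s['tcp_pos'],s['orientation'],s['finger_gap']);fitb(P,d['img'])
E
```

```text
[ 0.41853318 -0.2190127   0.19923119] [3.14154942e+00 3.67715304e-03 6.42626056e-04] 0.06084530068573407
board c 510.6 -219.0 size 129.5 94.4 yaw deg -0.3
   sink [ 510.4 -218.9] [29.8 45. ] 1055 0.0315
board c 510.8 -328.1 size 129.0 95.3 yaw deg 0.91
   sink [ 510.1 -327.8] [44.9 30.9] 1092 0.031
```

Request:
move_arm --pt "0 0 0 1 0 -0.5 0.35" --pt "0 0 0 1 0 -0.5 0.35" --pt "0 0 0 1 0 -0.5 0.35" --pt "0 0 0 0.68 0 -1 0.35" --pt "0 0 0 0 0 -1 0.35"

```text
time: 29.15
tcp_pos: [0.5115, -0.2187, 0.1105]
orientation: [-3.141, -0.004, -0.001]
contact_force: [-1.0, -0.9, -0.1]
finger_gap: 0.0608
grip_force: 0.0
```

Request:
move_arm --pt "0 0 0 0 0 -1 0.35" --pt "0 0 0 0 0 -1 0.35" --pt "0 0 0 0 0 -1 0.35" --pt "0 0 0 0 0 -0.7 0.35" --pt "0 0 0 0 0 -0.28 0.35"

```text
time: 29.78
tcp_pos: [0.51, -0.2194, 0.0112]
orientation: [-3.141, -0.003, 0.001]
contact_force: [-0.2, -0.3, -0.1]
finger_gap: 0.0612
grip_force: 0.0
```

Request:
move_arm --pt "0 0 0 0 0 0 0.35" --pt "0 0 0 0 0 0 1" --pt "0 0 0 0 0 0 1" --pt "0 0 0 0 0 0 1" --pt "0 0 0 0 0 0 1"

```text
time: 30.4
tcp_pos: [0.5101, -0.22, 0.0122]
orientation: [3.141, 0.002, 0.0]
contact_force: [-1.5, -0.1, 3.4]
finger_gap: 0.0297
grip_force: 30.0
```

Request:
move_arm --pt "0 0 0 0 0 0.3 1" --pt "0 0 0 0 0 0.8 1" --pt "0 0 0 0 0 1 1" --pt "0 0 0 0.2 0.6 1 1" --pt "0 0 0 0.2 1 0.9 1"

```text
time: 31.02
tcp_pos: [0.5202, -0.1801, 0.1141]
orientation: [3.141, -0.001, 0.002]
contact_force: [0.2, -0.2, -1.9]
finger_gap: 0.0297
grip_force: 30.0
```

Request:
move_arm --pt "0 0 0 0.2 1 0 1" --pt "0 0 0 0.2 1 0 1" --pt "0 0 0 0.2 1 0 1" --pt "0 0 0 0.2 1 0 1" --pt "0 0 0 0.2 1 0 1"

```text
time: 31.65
tcp_pos: [0.5453, -0.0541, 0.1133]
orientation: [3.141, 0.002, 0.001]
contact_force: [0.2, 0.3, -1.9]
finger_gap: 0.0297
grip_force: 30.0
```

Request:
move_arm --pt "0 0 0.1 0.2 1 0 1" --pt "0 0 0.1 0.2 1 0 1" --pt "0 0 0.1 0.2 1 0 1" --pt "0 0 0.1 0.2 1 0 1" --pt "0 0 0.1 0.2 1 0 1"

```text
time: 32.28
tcp_pos: [0.5702, 0.0709, 0.1133]
orientation: [3.14, 0.112, 0.001]
contact_force: [1.0, 0.8, -2.6]
finger_gap: 0.0295
grip_force: 30.0
```

Request:
move_arm --pt "0 0 0.1 0.2 1 0 1" --pt "0 0 0 0.2 1 0 1" --pt "0 0 0 0.15 1 0 1" --pt "0 0 0 0 1 0 1" --pt "0 0 0 0 1 0 1"

```text
time: 32.9
tcp_pos: [0.5838, 0.1959, 0.1133]
orientation: [-3.139, -0.133, -0.001]
contact_force: [-0.7, 0.7, -2.2]
finger_gap: 0.0298
grip_force: 30.0
```

Request:
move_arm --pt "0 0 0 0 0.57 -0.3 1" --pt "0 0 0 0 0 -0.8 1" --pt "0 0 0 0 0 -0.8 1" --pt "0 0 0 0 0 -0.7 1" --pt "0 0 0 0 0 -0.3 1"

```text
time: 33.52
tcp_pos: [0.5832, 0.2086, 0.0377]
orientation: [3.138, 0.132, -0.003]
contact_force: [0.4, 0.2, -1.8]
finger_gap: 0.0297
grip_force: 30.0
```

Request:
move_arm --pt "0 0 0 0 0 0 1" --pt "0 0 0 0 0 0 1" --pt "0 0 0 0 0 0 1" --pt "0 0 0 0 0 0 1" --pt "0 0 0 0 0 0 1"

```text
time: 34.15
tcp_pos: [0.5838, 0.2094, 0.0396]
orientation: [-3.139, -0.133, -0.0]
contact_force: [-0.8, -0.3, -2.7]
finger_gap: 0.0295
grip_force: 30.0
```

```bash
python3 - <<'E'
from fit import *
s,d,P=wrist('w9');print(s['tcp_pos'],s['orientation'],s['contact_force']);auto('w9',s['tcp_pos'][2])
E
```

```text
[0.58381912 0.20935965 0.03959698] [-3.13867632e+00 -1.33271599e-01 -3.33474153e-04] [-0.82549215 -0.31337215 -2.7396311 ]
pin px [281.9 157.6] tip [281.7 158.3] [277 152  11  12] notch col 284.0 top 143.5 | pin [56.2 -1.2] notch [57.6  0.3] err [-1.3 -1.5]
```

Request:
move_arm --pt "0 0 0 -0.05 0.055 0 1" --pt "0 0 0 0 0 0 1" --pt "0 0 0 0 0 0 1" --pt "0 0 0 0 0 0 1" --pt "0 0 0 0 0 0 1"

```text
time: 34.83
tcp_pos: [0.5825, 0.2107, 0.0394]
orientation: [-3.139, -0.133, 0.0]
contact_force: [0.4, 0.2, -1.9]
finger_gap: 0.0299
grip_force: 30.0
```

```bash
python3 - <<'E'
from fit import *
s,d,P=wrist('w10');print(s['tcp_pos'],s['orientation'],s['contact_force']);auto('w10',s['tcp_pos'][2])
E
```

```text
[0.58249689 0.21067956 0.03938288] [-3.13872702e+00 -1.33165451e-01  1.76730794e-04] [ 0.39938706  0.17499108 -1.94185249]
pin px [283.9 155.7] tip [284.  156.4] [279 150  11  12] notch col 284.0 top 143.5 | pin [57.4  0.3] notch [57.6  0.3] err [-0.1  0.1]
```

Aligned. Lower, release, and go for the third board.

Request:
move_arm --pt "0 0 0 0 0 -0.2 1" --pt "0 0 0 0 0 -0.2 1" --pt "0 0 0 0 0 -0.16 1" --pt "0 0 0 0 0 -0.06 1" --pt "0 0 0 0 0 0 1"

```text
time: 35.5
tcp_pos: [0.5826, 0.2108, 0.0242]
orientation: [3.139, 0.133, 0.0]
contact_force: [-1.7, -1.2, 3.8]
finger_gap: 0.0298
grip_force: 30.0
```

Request:
move_arm --pt "0 0 0 0 0 0 0.35" --pt "0 0 0 0 0 0 0.35" --pt "0 0 0 0 0 0.6 0.35" --pt "0 0 0 0 0 1 0.35" --pt "0 0 0 0 -0.8 1 0.35"

```text
time: 36.12
tcp_pos: [0.5823, 0.1922, 0.0907]
orientation: [-3.137, -0.137, -0.001]
contact_force: [0.3, -2.0, 0.5]
finger_gap: 0.061
grip_force: 0.0
```

Request:
move_arm --pt "0 0 0 -0.2 -1 1 0.35" --pt "0 0 -0.1 -0.2 -1 1 0.35" --pt "0 0 -0.1 -0.2 -1 1 0.35" --pt "0 0 -0.1 -0.2 -1 1 0.35" --pt "0 0 -0.1 -0.2 -1 0.4 0.35"

```text
time: 36.75
tcp_pos: [0.5578, 0.0652, 0.2014]
orientation: [3.141, 0.045, 0.004]
contact_force: [-0.0, 1.1, 0.2]
finger_gap: 0.0606
grip_force: 0.0
```

Request:
move_arm --pt "0 0 -0.1 -0.3 -1 0 0.35" --pt "0 0 -0.1 -0.3 -1 0 0.35" --pt "0 0 0 -0.3 -1 0 0.35" --pt "0 0 0 -0.3 -1 0 0.35" --pt "0 0 0 -0.3 -1 0 0.35"

```text
time: 37.38
tcp_pos: [0.5198, -0.0599, 0.1999]
orientation: [3.141, 0.002, 0.001]
contact_force: [0.3, 0.2, 1.3]
finger_gap: 0.0609
grip_force: 0.0
```

Request:
move_arm --pt "0 0 0 -0.4 -1 0 0.35" --pt "0 0 0 -0.4 -1 0 0.35" --pt "0 0 0 -0.4 -1 0 0.35" --pt "0 0 0 -0.4 -1 0 0.35" --pt "0 0 0 -0.4 -1 0 0.35"

```text
time: 38.0
tcp_pos: [0.4698, -0.1849, 0.1999]
orientation: [3.141, 0.002, 0.001]
contact_force: [0.3, -0.7, 0.3]
finger_gap: 0.0608
grip_force: 0.0
```

Request:
move_arm --pt "0 0 0 -0.5 -1 0 0.35" --pt "0 0 0 -0.5 -1 0 0.35" --pt "0 0 0 -0.5 -1 0 0.35" --pt "0 0 0 -0.5 -1 0 0.35" --pt "0 0 0 0 -1 0 0.35"

```text
time: 38.62
tcp_pos: [0.4197, -0.3104, 0.1999]
orientation: [3.141, 0.001, 0.001]
contact_force: [0.4, -0.7, -0.1]
finger_gap: 0.0608
grip_force: 0.0
```

```bash
python3 - <<'E'
from fit import *
s,d,P=wrist('w11');print(s['tcp_pos'],s['orientation'],s['finger_gap']);fitb(P,d['img'])
E
```

```text
[ 0.41971086 -0.31037448  0.19993358] [3.14069522e+00 1.05175042e-03 9.01742126e-04] 0.06075406691300805
board c 510.7 -328.5 size 129.3 94.1 yaw deg 0.92
   sink [ 510.5 -328.1] [43.9 29.2] 1048 0.0314
```

Request:
move_arm --pt "0 0 0.11 1 -0.72 -0.5 0.35" --pt "0 0 0 1 0 -0.5 0.35" --pt "0 0 0 1 0 -0.5 0.35" --pt "0 0 0 0.62 0 -1 0.35" --pt "0 0 0 0 0 -1 0.35"

```text
time: 39.3
tcp_pos: [0.5124, -0.3269, 0.1108]
orientation: [-3.141, -0.028, -0.002]
contact_force: [0.0, 0.1, -0.3]
finger_gap: 0.0611
grip_force: 0.0
```

Request:
move_arm --pt "0 0 0 0 0 -1 0.35" --pt "0 0 0 0 0 -1 0.35" --pt "0 0 0 0 0 -1 0.35" --pt "0 0 0 0 0 -0.7 0.35" --pt "0 0 0 0 0 -0.31 0.35"

```text
time: 39.92
tcp_pos: [0.5107, -0.3271, 0.0104]
orientation: [-3.141, -0.026, 0.001]
contact_force: [-0.2, 0.6, 0.5]
finger_gap: 0.0615
grip_force: 0.0
```

Request:
move_arm --pt "0 0 0 0 0 0 0.35" --pt "0 0 0 0 0 0 1" --pt "0 0 0 0 0 0 1" --pt "0 0 0 0 0 0 1" --pt "0 0 0 0 0 0 1"

```text
time: 40.55
tcp_pos: [0.5106, -0.3274, 0.0115]
orientation: [3.141, 0.026, 0.0]
contact_force: [-0.5, 0.2, 3.5]
finger_gap: 0.0295
grip_force: 30.0
```

Request:
move_arm --pt "0 0 0 0 0 0.3 1" --pt "0 0 0 0 0 0.8 1" --pt "0 0 0 0 0 1 1" --pt "0 0 0 0 0.73 1 1" --pt "0 0 0 0 1 1 1"

```text
time: 41.18
tcp_pos: [0.5106, -0.284, 0.1158]
orientation: [3.141, 0.024, 0.001]
contact_force: [0.2, 0.5, -1.3]
finger_gap: 0.03
grip_force: 30.0
```

Request:
move_arm --pt "0 0 0 0 1 0 1" --pt "0 0 0 0 1 0 1" --pt "0 0 0 0 1 0 1" --pt "0 0 0 0.2 1 0 1" --pt "0 0 0 0.2 1 0 1"

```text
time: 41.8
tcp_pos: [0.5208, -0.1583, 0.1151]
orientation: [3.141, 0.026, 0.002]
contact_force: [-0.5, 0.0, -1.2]
finger_gap: 0.03
grip_force: 30.0
```

Request:
move_arm --pt "0 0 0 0.4 1 0 1" --pt "0 0 0 0.4 1 0 1" --pt "0 0 0 0.4 1 0 1" --pt "0 0 0 0.4 1 0 1" --pt "0 0 0 0.4 1 0 1"

```text
time: 42.42
tcp_pos: [0.571, -0.0332, 0.1151]
orientation: [3.141, 0.026, 0.002]
contact_force: [0.1, 0.3, -0.4]
finger_gap: 0.0299
grip_force: 30.0
```

Request:
move_arm --pt "0 0 0.1 0.1 1 0 1" --pt "0 0 0.1 0 1 0 1" --pt "0 0 0.1 0 1 0 1" --pt "0 0 0.1 0 1 0 1" --pt "0 0 0.09 0 1 0 1"

```text
time: 43.05
tcp_pos: [0.5732, 0.0918, 0.1151]
orientation: [3.139, 0.134, 0.002]
contact_force: [0.2, 1.1, -1.0]
finger_gap: 0.0296
grip_force: 30.0
```

Request:
move_arm --pt "0 0 0 0 1 0 1" --pt "0 0 0 0 1 0 1" --pt "0 0 0 0 1 0 1" --pt "0 0 0 0 1 0 1" --pt "0 0 0 0 1 0 1"

```text
time: 43.68
tcp_pos: [0.5731, 0.2168, 0.1151]
orientation: [-3.139, -0.133, -0.002]
contact_force: [-0.1, -0.6, -1.5]
finger_gap: 0.0295
grip_force: 30.0
```

Request:
move_arm --pt "0 0 0 0 1 0 1" --pt "0 0 0 0 1 0 1" --pt "0 0 0 0 1 0 1" --pt "0 0 0 0 0.8 0 1" --pt "0 0 0 0 0.26 -0.3 1"

```text
time: 44.3
tcp_pos: [0.5731, 0.3189, 0.107]
orientation: [-3.138, -0.135, -0.002]
contact_force: [-1.0, -0.9, -2.0]
finger_gap: 0.0299
grip_force: 30.0
```

Request:
move_arm --pt "0 0 0 0 0 -0.8 1" --pt "0 0 0 0 0 -0.8 1" --pt "0 0 0 0 0 -0.8 1" --pt "0 0 0 0 0 -0.3 1" --pt "0 0 0 0 0 0 1"

```text
time: 44.92
tcp_pos: [0.5728, 0.3173, 0.0381]
orientation: [3.139, 0.133, -0.001]
contact_force: [-0.4, 0.1, -1.0]
finger_gap: 0.0297
grip_force: 30.0
```

Request:
move_arm --pt "0 0 0 0 0 0 1" --pt "0 0 0 0 0 0 1" --pt "0 0 0 0 0 0 1" --pt "0 0 0 0 0 0 1" --pt "0 0 0 0 0 0 1"

```text
time: 45.55
tcp_pos: [0.573, 0.3175, 0.0387]
orientation: [-3.139, -0.133, -0.0]
contact_force: [-0.2, 0.3, -1.9]
finger_gap: 0.0298
grip_force: 30.0
```

```bash
python3 - <<'E'
from fit import *
s,d,P=wrist('w12');print(s['tcp_pos'],s['orientation'],s['contact_force']);auto('w12',s['tcp_pos'][2],.0115)
E
```

```text
[0.57301341 0.31746633 0.03871616] [-3.13868774e+00 -1.33188671e-01 -1.09912711e-05] [-0.18729161  0.34275509 -1.8628038 ]
pin px [282.7 155.2] tip [282.6 155.6] [277 150  12  12] notch col 283.0 top 144.5 | pin [58.  -0.6] notch [57.  -0.4] err [ 1.  -0.3]
```

Request:
move_arm --pt "0 0 0 0.035 0.015 0 1" --pt "0 0 0 0 0 0 1" --pt "0 0 0 0 0 0 1" --pt "0 0 0 0 0 0 1" --pt "0 0 0 0 0 -0.1 1"

```text
time: 46.22
tcp_pos: [0.574, 0.3179, 0.0362]
orientation: [-3.139, -0.133, -0.0]
contact_force: [-0.1, -0.2, -0.5]
finger_gap: 0.0299
grip_force: 30.0
```

Request:
move_arm --pt "0 0 0 0 0 -0.2 1" --pt "0 0 0 0 0 -0.2 1" --pt "0 0 0 0 0 -0.1 1" --pt "0 0 0 0 0 -0.03 1" --pt "0 0 0 0 0 0 1"

```text
time: 46.85
tcp_pos: [0.5741, 0.318, 0.0235]
orientation: [-3.139, -0.133, -0.001]
contact_force: [-2.3, -2.4, 8.3]
finger_gap: 0.0301
grip_force: 30.0
```

Request:
move_arm --pt "0 0 0 0 0 0 0.35" --pt "0 0 0 0 0 0 0.35" --pt "0 0 0 0 0 0.6 0.35" --pt "0 0 0 0 0 1 0.35" --pt "0 0 0 0 0 1 0.6"

```text
time: 47.48
tcp_pos: [0.574, 0.318, 0.0896]
orientation: [-3.138, -0.133, -0.001]
contact_force: [1.2, 0.4, 1.1]
finger_gap: 0.0542
grip_force: 0.0
```

Request:
move_arm --pt "0 0 0 -0.8 -0.2 1 1" --pt "0 0 0 -0.8 -0.3 1 1" --pt "0 0 0 -0.8 -0.3 1 1" --pt "0 0 0 -0.8 -0.3 1 1" --pt "0 0 0 -0.7 -0.3 1 1"

```text
time: 48.1
tcp_pos: [0.4756, 0.2828, 0.2147]
orientation: [-3.139, -0.134, -0.001]
contact_force: [0.2, 0.0, -0.4]
finger_gap: 0.0045
grip_force: 0.0
```

Request:
move_arm --pt "0 0 0 0 0 1 1" --pt "0 0 0 0 0 0 1" --pt "0 0 0 0 0 0 1" --pt "0 0 0 0 0 0 1" --pt "0 0 0 0 0 0 1"

```text
time: 48.72
tcp_pos: [0.4762, 0.2828, 0.2374]
orientation: [3.139, 0.133, -0.001]
contact_force: [0.2, 0.4, 1.1]
finger_gap: 0.0004
grip_force: 0.0
```

```bash
python3 - <<'E'
from fit import *
s,d,P=wrist('w13');print(s['tcp_pos'],s['orientation']);fitb(P,d['img'],(.48,0),(.72,.42),(.012,.026))
for l in['power_tip','start_top']:
    for r in bot.cut_out(d,l)[:3]:
        m=r['mask']&(d['z_map']>0);print(l,round(r['confidence'],2),np.round(r['at']),np.round(np.median(P[m],0),4),np.round(P[m].min(0),3),np.round(P[m].max(0),3),m.sum())
E
```

```text
[0.47621901 0.28279036 0.23741135] [ 3.13864602e+00  1.33359631e-01 -1.46271538e-03]
board c 577.4 314.8 size 131.6 95.5 yaw deg 5.56
   sink [575.9 315.3] [45.2 29.8] 904 0.0434
board c 584.6 211.1 size 131.7 96.7 yaw deg 4.82
   sink [583.  211.9] [44.4 29.6] 882 0.0427
board c 592.6 103.5 size 129.4 96.3 yaw deg 4.83
   sink [592.2 104. ] [44.3 30.3] 890 0.0425
power_tip 0.97 [191. 350.] [0.4967 0.2055 0.0917] [0.472 0.17  0.012] [0.509 0.216 0.098] 472
power_tip 0.56 [240.  98.] [0.3975 0.5216 0.0639] [0.355 0.467 0.001] [0.455 0.594 0.098] 6374
start_top 0.81 [193. 284.] [0.476  0.2824 0.0349] [0.458 0.267 0.024] [0.491 0.298 0.037] 454
start_top 0.24 [166. 329.] [0.5144 0.2272 0.0197] [ 0.422  0.029 -0.   ] [0.673 0.385 0.098] 14180
```

View pics/w13.png

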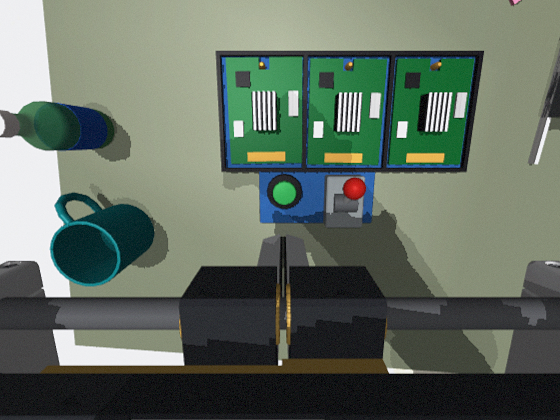

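All three boards lie seated on their pins (px 263,64 / 349,65 / 436,65), and the lever is still on. I press the button directly below.

Request:
move_arm --pt "0 0 0 0 0 -1 1" --pt "0 0 0 0 0 -1 1" --pt "0 0 0 0 0 -1 1" --pt "0 0 0 0 0 -1 1" --pt "0 0 0 0 0 -1 1"

```text
time: 49.5
tcp_pos: [0.4764, 0.2828, 0.112]
orientation: [-3.139, -0.133, 0.0]
contact_force: [-0.5, 1.3, 0.4]
finger_gap: 0.0
grip_force: 0.0
```

Request:
move_arm --pt "0 0 0 0 0 -1 1" --pt "0 0 0 0 0 -1 1" --pt "0 0 0 0 0 -0.6 1" --pt "0 0 0 0 0 -0.2 1" --pt "0 0 0 0 0 0 1"

```text
time: 50.12
tcp_pos: [0.4765, 0.283, 0.0432]
orientation: [-3.139, -0.133, -0.0]
contact_force: [-0.2, -0.6, -0.2]
finger_gap: 0.0003
grip_force: 0.0
```

Request:
move_arm --pt "0 0 0 0 0 -0.1 1" --pt "0 0 0 0 0 -0.1 1" --pt "0 0 0 0 0 -0.08 1" --pt "0 0 0 0 0 0 1" --pt "0 0 0 0 0 0 1"

```text
time: 50.75
tcp_pos: [0.4764, 0.2829, 0.036]
orientation: [-3.139, -0.133, -0.0]
contact_force: [-0.0, -0.4, -0.3]
finger_gap: 0.0005
grip_force: 0.0
```

Request:
move_arm --pt "0 0 0 0 0 -0.1 1" --pt "0 0 0 0 0 -0.1 1" --pt "0 0 0 0 0 -0.05 1" --pt "0 0 0 0 0 0 1" --pt "0 0 0 0 0 0 1"

```text
time: 51.38
tcp_pos: [0.4765, 0.283, 0.0298]
orientation: [-3.139, -0.133, -0.0]
contact_force: [0.8, 0.9, 4.5]
finger_gap: 0.0002
grip_force: 2.0
```

Request:
move_arm --pt "0 0 0 0 0 -0.06 1" --pt "0 0 0 0 0 0 1" --pt "0 0 0 0 0 0 1" --pt "0 0 0 0 0 0 1" --pt "0 0 0 0 0 0 1"

```text
time: 52.0
tcp_pos: [0.4765, 0.283, 0.0283]
orientation: [-3.139, -0.133, -0.001]
contact_force: [1.0, -0.7, 6.6]
finger_gap: 0.0004
grip_force: 3.1
```

Request:
move_arm --pt "0 0 0 0 0 -0.04 1" --pt "0 0 0 0 0 -0.04 1" --pt "0 0 0 0 0 0 1" --pt "0 0 0 0 0 0 1" --pt "0 0 0 0 0 0 1"

```text
time: 52.62
tcp_pos: [0.4767, 0.2831, 0.0276]
orientation: [3.139, 0.133, 0.002]
contact_force: [-7.6, -6.2, 35.6]
finger_gap: 0.0005
grip_force: 17.9
```

The button is at its stop, at 35 N. Retract straight up and verify.

Request:
move_arm --pt "0 0 0 0 0 0.3 1" --pt "0 0 0 0 0 1 1" --pt "0 0 0 0 0 1 1" --pt "0 0 0 0 0 1 1" --pt "0 0 0 0 0 1 1"

```text
time: 53.25
tcp_pos: [0.476, 0.2825, 0.1341]
orientation: [3.138, 0.133, -0.002]
contact_force: [0.9, 0.6, -0.0]
finger_gap: 0.0006
grip_force: 0.0
```

Request:
move_arm --pt "0 0 0 0 0 1 1" --pt "0 0 0 0 0 1 1" --pt "0 0 0 0 0 1 1" --pt "0 0 0 0 0 1 1" --pt "0 0 0 0 0 0 1"

```text
time: 53.88
tcp_pos: [0.4767, 0.2831, 0.2348]
orientation: [-3.138, -0.133, -0.003]
contact_force: [0.5, 0.1, -0.5]
finger_gap: 0.0001
grip_force: 0.0
```

```bash
python3 - <<'E'
from fit import *
s,d,P=wrist('w14');print(s['tcp_pos'],s['orientation']);fitb(P,d['img'],(.48,0),(.72,.42),(.012,.026))
for r in bot.cut_out(d,'power_tip')[:1]:
    m=r['mask']&(d['z_map']>0);print(np.round(np.median(P[m],0),4),np.round(P[m].max(0),3))
E
```

```text
[0.47673541 0.28306797 0.23484021] [-3.13820220e+00 -1.33007595e-01 -2.69139524e-03]
board c 577.4 315.0 size 131.6 95.2 yaw deg 5.59
   sink [576.2 315.5] [43.9 30. ] 903 0.0428
board c 584.2 210.7 size 131.6 97.1 yaw deg 4.39
   sink [582.8 211.8] [44.3 29.9] 904 0.0432
board c 592.8 103.8 size 129.8 95.9 yaw deg 4.94
   sink [591.9 103.9] [44.2 30.4] 908 0.043
[0.4964 0.2053 0.0917] [0.509 0.216 0.097]
```

View pics/w14.png

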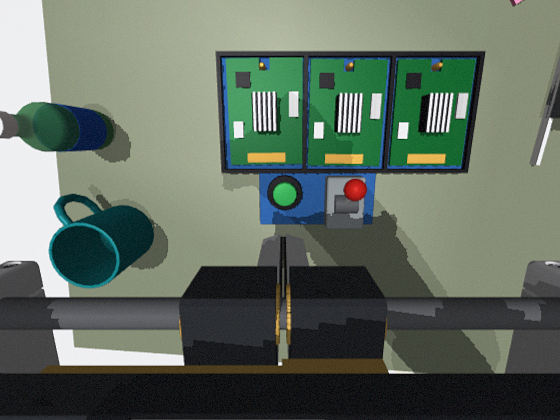

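Nothing moved: the three boards lie flat on their pins (px 263,65 / 350,65 / 437,66) and the lever ball is on at (355,190). I hand the job in.

```bash
python3 -c "
from station import bot
print(bot.close_job())"
```

```text
the job is handed in; nothing more can be done
None
```

The job is handed in at about 54 s of the 210 s: the jig is switched on, all three boards lie seated on their pins, and the start button was pressed to its stop; the hand-in returned no verdict.

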